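# Put the remote handsets back on their hi-fi components

### The job

Before the listening room opens, put the four remote handsets back, each on the component of its own colour: silver on silver, black on black, gold on gold, red on red. Lay each one flat, buttons up, in the middle of the plain strip at the front of the lid, lengthwise along the front edge and clear of the cooling slots, setting it down rather than dropping it. Leave the two small glass valves standing where they are.

Things in the scene. Friction and masses are not known exactly. Their poses are not given: they have to be found in the camera images.
- silver_remote_c (a point): Centre of the silver remote handset: a loose flat bar 120 long (its x), 40 wide (its y), 16 thick (z up, buttons on top), about 110 g, lying buttons up on the counter; this point is its middle, 8 mm above its underside. A dark infra-red window marks its +x end.
- black_remote_c (a point): Centre of the black remote handset: a loose flat bar 120 long (its x), 40 wide (its y), 16 thick (z up, buttons on top), about 110 g, lying buttons up on the counter; this point is its middle, 8 mm above its underside. A dark infra-red window marks its +x end.
- gold_remote_c (a point): Centre of the gold remote handset: a loose flat bar 120 long (its x), 40 wide (its y), 16 thick (z up, buttons on top), about 110 g, lying buttons up on the counter; this point is its middle, 8 mm above its underside. A dark infra-red window marks its +x end.
- red_remote_c (a point): Centre of the red remote handset: a loose flat bar 120 long (its x), 40 wide (its y), 16 thick (z up, buttons on top), about 110 g, lying buttons up on the counter; this point is its middle, 8 mm above its underside. A dark infra-red window marks its +x end.
- silver_dac_rest (a point): Middle of the plain strip, 75 deep, along the front of the lid of the silver component, at the lid's surface, 37.5 behind the front edge. The component: a fixed box 180 deep (x), 200 wide (y), 56 high, blue number display and one knob on its front. x points from front to rear, where the cooling slots (flush) are, y along the front edge, z up.
- black_amp_rest (a point): Middle of the plain strip, 75 deep, along the front of the lid of the black component, at the lid's surface, 37.5 behind the front edge. The component: a fixed box 190 deep (x), 210 wide (y), 62 high, one large steel knob in the middle of its front. x points from front to rear, where the cooling slots (flush) are, y along the front edge, z up.
- gold_phono_rest (a point): Middle of the plain strip, 75 deep, along the front of the lid of the gold component, at the lid's surface, 37.5 behind the front edge. The component: a fixed box 175 deep (x), 190 wide (y), 50 high, two cream meters on its front. x points from front to rear, where the cooling slots (flush) are, y along the front edge, z up.
- red_streamer_rest (a point): Middle of the plain strip, 75 deep, along the front of the lid of the red component, at the lid's surface, 37.5 behind the front edge. The component: a fixed box 170 deep (x), 180 wide (y), 66 high, a wide dark display on its front. x points from front to rear, where the cooling slots (flush) are, y along the front edge, z up.
- valve_a_c (a point): Centre of one of two alike small glass valves (electron tubes), 22 diameter and 50 high, 15 g, standing loose and upright on its pins; this point is 25 mm above the counter. Not to be moved.
- valve_b_c (a point): Centre of one of two alike small glass valves (electron tubes), 22 diameter and 50 high, 15 g, standing loose and upright on its pins; this point is 25 mm above the counter. Not to be moved.
Not all that is in view belongs to the job. Leave any green look-alike of the part that bears gold_remote_c alone. What is shaped like the part that bears silver_remote_c but turquoise is not meant.

How it is judged (in metres and radians):
At the end, for the whole second after the job is handed in: Every handset lies at rest, flat and buttons up, on the lid of the component of its own colour: its centre within 15 mm, front to back, of the middle of the plain strip and within 30 mm of it sideways, its length within 0.15 rad of the front edge's direction (either way round) (x of silver_remote_c in the frame of silver_dac_rest between -0.015 and 0.015 m and y of silver_remote_c in the frame of silver_dac_rest between -0.03 and 0.03 m and z of silver_remote_c in the frame of silver_dac_rest between 0.004 and 0.012 m and angle between the x axis of silver_remote_c and the y axis of silver_dac_rest, either way round below 0.15 rad and angle between each of silver_remote_c, black_remote_c, gold_remote_c, red_remote_c's own z axis and vertical below 0.1 rad and linear speed of each of silver_remote, black_remote, gold_remote, red_remote below 0.02 m/s and x of black_remote_c in the frame of black_amp_rest between -0.015 and 0.015 m and y of black_remote_c in the frame of black_amp_rest between -0.03 and 0.03 m and z of black_remote_c in the frame of black_amp_rest between 0.004 and 0.012 m and angle between the x axis of black_remote_c and the y axis of black_amp_rest, either way round below 0.15 rad and x of gold_remote_c in the frame of gold_phono_rest between -0.015 and 0.015 m and y of gold_remote_c in the frame of gold_phono_rest between -0.03 and 0.03 m and z of gold_remote_c in the frame of gold_phono_rest between 0.004 and 0.012 m and angle between the x axis of gold_remote_c and the y axis of gold_phono_rest, either way round below 0.15 rad and x of red_remote_c in the frame of red_streamer_rest between -0.015 and 0.015 m and y of red_remote_c in the frame of red_streamer_rest between -0.03 and 0.03 m and z of red_remote_c in the frame of red_streamer_rest between 0.004 and 0.012 m and angle between the x axis of red_remote_c and the y axis of red_streamer_rest, either way round below 0.15 rad); the robot touches nothing.
It fails at once if a glass valve is knocked over or pushed out of its place (distance of valve_a_c from where it was at the start of the episode above 0.012 m or angle between valve_a_c's own z axis and vertical above 0.35 rad).
It fails at once if a glass valve is knocked over or pushed out of its place (distance of valve_b_c from where it was at the start of the episode above 0.012 m or angle between valve_b_c's own z axis and vertical above 0.35 rad).
It fails at once if a handset is dropped: let go in the air, well above the lids ((height (world z) of silver_remote_c above 0.1 m and contact force between the fingers and silver_remote below 0.02 N) or (height (world z) of black_remote_c above 0.1 m and contact force between the fingers and black_remote below 0.02 N) or (height (world z) of gold_remote_c above 0.1 m and contact force between the fingers and gold_remote below 0.02 N) or (height (world z) of red_remote_c above 0.1 m and contact force between the fingers and red_remote below 0.02 N)).
It also fails if it takes over 96 s, if anything falls off the work surface, if the arm or the gripper's body presses on something with over 40 N, if the wrist force passes 120 N, or if a joint passes its speed limit or range.

### The arm

A 6-joint arm with a two-finger parallel gripper is mounted at the origin on the work surface. World frame = base frame: x ahead of the robot, y to its left, z up, the work surface at z = 0. Lengths are in mm, angles in rad, forces in N, time in s.
With the tool pointing down it reaches from about 275 to 1000 mm from the base axis. Payload 8.4 kg.
Tool frame: the origin (TCP) lies between the finger pads; the fingertips stand r.finger_overhang ahead of it and the grasp point (between the pads) is the TCP (r.finger_overhang is the distance from the TCP to the fingertips, in mm); z points along the fingers, y is the line along which they close (so a half turn about z gives the same grasp; the last joint's range is limited). The gripper opens to 85 mm and grips with 20 to 120 N. Pads are 22 mm wide; open, the fingers measure 114 mm over their backs; the gripper's body (76 mm by 85 mm) begins 54 mm behind the grasp point. The pads swing forward as they close: fully open they stand 13 mm farther back than shut.
Start: joints at [1.139, 0.353, 1.633, -0, 1.155, -0.002], TCP at [260.43, 568.159, 250.281] pointing down, gripper open.
Joint ranges: [-2.63, 2.63], [-0.92, 2.1], [0.06, 2.66], [-1.3, 4.44], [0, 2.69], [-3.02, 3.02]. Speed limits (rad/s): [2.22, 2.22, 2.79, 3.14, 3.14, 3.14].

### API

Orientations are given as [roll, pitch, yaw] about the fixed x, y, z axes, in that order (R = Rz(yaw) Ry(pitch) Rx(roll)).
In Python, from rig import r, cams, sign_off gives the robot as it stands.
- The arm moves only by the shell command python3 -m crank 'ROWS' [FORCE]. ROWS is JSON, a list of rows, each a list of 7 numbers: the shift along the tool's x, y, z in m, then the turn, a rotation vector about the tool's x, y, z in rad, then the closure, from 0 (fully open) to 1 (shut). In form: [[dx, dy, dz, ax, ay, az, gripper], ...]. A call has 1 to 5 rows; each row is the pose to reach, as a shift and turn from the pose commanded when the call began, along the tool's axes at that moment; what a row does not reach only later rows make up. A row lasts 1/10 s, in which the tool goes at most 50 mm and 8.59 degrees, less where a joint would pass 70% of its speed; a pose out of reach is approached as far as the arm can. A call with a gripper value outside its range is refused whole. The fingers move at their own pace and stop on an object; FORCE is the grip in N (left out, the last holds). Time passes only in rows, so rows that repeat a pose let the fingers close. It gives the time, the measured TCP pose, the force, the opening and the grip force at its end, in the units of the state.
- r.sense(): the state, without advancing time (a new reading comes with each control period).
- cams.grab_frame(name): name is "scene" or "side" or "wrist"; returns a dict with "image" (384x512x3 uint8, red, green, blue), "fx", "fy", "cx", "cy" (pixels), "position" and "orientation" of the camera in the world. Camera axes: x right, y down, z forward; pixel columns grow to the right and rows downward; lengths in mm; the calibration is good to about 2 mm. The wrist camera is an equidistant fisheye: a pixel r from the principal point sees the ray r / f radians off the axis. A picture is of the moment at which its call begins. There is no depth.
- sign_off(): hands the job in; it is judged then, once.
The state is a dict: "clock": time; "qpos": joint angles; "qvel": joint speeds; "joint_efforts": joint torques, N m; "eef_pos": TCP position; "tcp_rot": TCP orientation; "contact_force": force on the tool from outside, world axes, zero at the start; "wrist_torque": the same for the moment, N m; "opening": opening from 0.0 (shut) to 1.0 (fully open); "grasp_force": force on a finger pad.
Only numpy, scipy, OpenCV 4.12 (cv2) and the standard library are available. Lean on these libraries where they do the work, as an engineer would, in place of code of your own. Each camera call takes 0.05 s, during which the arm holds its last target. There are 200 camera calls.

## Working session

There is one attempt and no reset: what is moved stays moved. The work goes in short steps, Python scripts to look and compute and a shell command to move; the robot and the scene stay as the last step left them, time stands still between calls to the robot, and variables do not carry over. Pictures are saved under pics/ and viewed, at most 16 in all, crops included, and the job is handed in when it is done.

```bash
ls; mkdir -p pics
python3 - <<'E'
from rig import r,cams
import cv2
print(r.sense(), r.finger_overhang)
for n in("scene","side","wrist"):
    d=cams.grab_frame(n); cv2.imwrite(f"pics/{n}0.png",d["image"][:,:,::-1]); print(n,{k:v for k,v in d.items() if k!="image"})
E
```

```text
pics
{'clock': 0.0, 'qpos': array([ 1.13861541e+00,  3.53683283e-01,  1.63415619e+00, -2.99423073e-05,
        1.15518005e+00, -2.39525907e-03]), 'qvel': array([ 0.00062362,  0.00140875, -0.00119716,  0.00079051,  0.00015563,
        0.00212665]), 'joint_efforts': array([ 6.37152662e-04, -6.05251265e+01, -3.42071307e+01, -5.09823531e-05,
        9.66080348e-03, -3.88667206e-05]), 'eef_pos': array([260.23615424, 567.74139782, 249.53027458]), 'tcp_rot': array([-3.14016572e+00,  2.39581734e-05,  2.71181912e+00]), 'contact_force': array([-0.40030219, -0.11555595,  0.38460731]), 'wrist_torque': array([-0.04033728,  0.0136004 ,  0.06571717]), 'grasp_force': 0.0, 'opening': 1.001165218360864} 19.0
scene {'fx': 376.3799695061424, 'fy': 376.3799695061424, 'cx': 258.97330335179475, 'cy': 192.01891891435545, 'position': array([1060.93864765,  423.9322866 ,  814.3366783 ]), 'orientation': array([-2.37835725, -0.01047929,  2.24194043])}
side {'fx': 406.3042127019461, 'fy': 406.3042127019461, 'cx': 252.5551662465828, 'cy': 194.0468267840332, 'position': array([ 218.36175957, -879.28247251,  641.99306177]), 'orientation': array([-2.12651144, -0.00882101, -0.28758554])}
wrist {'fx': 297.3186396354542, 'fy': 297.3186396354542, 'cx': 254.43518559093235, 'cy': 189.79841080197673, 'position': array([192.93660324, 599.12547665, 373.17539907]), 'orientation': array([2.84610109e+00, 2.23474953e-03, 1.14156415e+00])}
```

View pics/scene0.png

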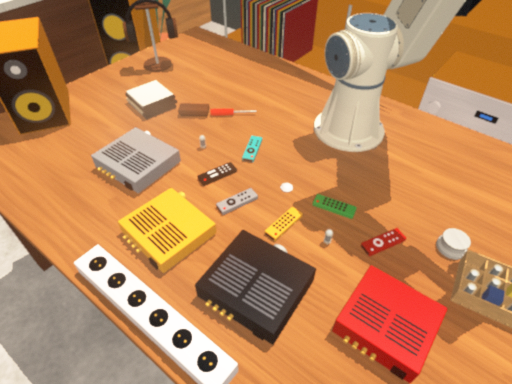

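View pics/side0.png

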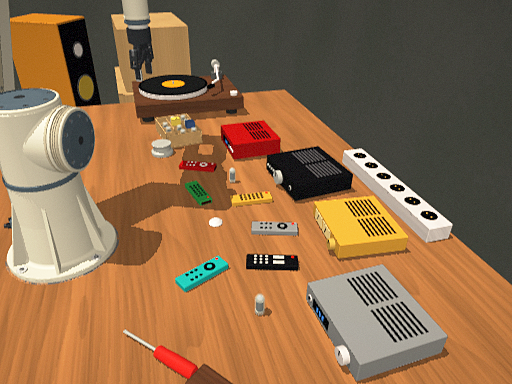

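View pics/wrist0.png

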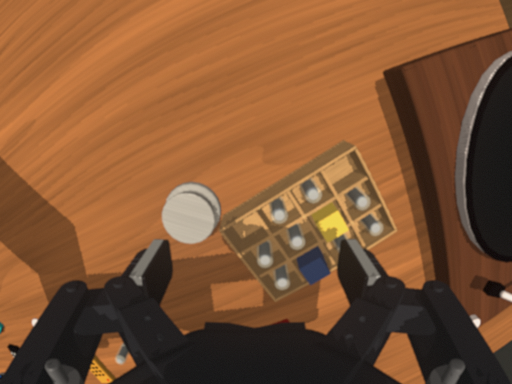

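The scene view shows the components silver (137,160), gold (167,228), black (256,283) and red (390,320), with their rears towards this camera. The handsets are black (217,174), silver (237,200), gold (283,223) and red (383,242), and the valves are at (202,142) and (328,237). The side view agrees, with the component fronts facing low x. The green and turquoise handsets are decoys. The wrist view shows only the parts box.

```bash
cat > h.py <<'E'
import numpy as np, cv2
from scipy.spatial.transform import Rotation as R
from rig import r,cams
def plane(d,uv,z):
    uv=np.asarray(uv,float).reshape(-1,2)
    c=np.c_[(uv[:,0]-d["cx"])/d["fx"],(uv[:,1]-d["cy"])/d["fy"],np.ones(len(uv))]
    w=R.from_euler("xyz",d["orientation"]).apply(c); p=np.asarray(d["position"])
    return (p+w*((z-p[2])/w[:,2])[:,None])[:,:2]
def rect(P):
    (c,s,_)=cv2.minAreaRect(P.astype(np.float32)); 
    b=cv2.boxPoints(cv2.minAreaRect(P.astype(np.float32))); e=b[1]-b[0]; f=b[2]-b[1]
    l=e if np.hypot(*e)>np.hypot(*f) else f
    return np.round(c,1),np.round(sorted(s),1),round(float(np.arctan2(l[1],l[0])%np.pi),3)
def go(x,y,z,yaw,pos=None,yaw0=None):
    """shift in tool axes from present (or given) pose, tool down; yaw as in tcp_rot"""
    s=r.sense(); pos=s["eef_pos"] if pos is None else np.array(pos); yaw0=s["tcp_rot"][2] if yaw0 is None else yaw0
    T=R.from_euler("xyz",[np.pi,0,yaw0]); d=T.inv().apply(np.array([x,y,z])-pos)/1000
    a=(yaw-yaw0+np.pi/2)%np.pi-np.pi/2
    return np.round(d,4),"az",round(-a,3)
E
python3 - <<'E'
from h import *
hsv={"red":((0,180,60),(6,255,255)),"gold":((22,170,80),(32,255,255)),"black":((0,0,0),(179,255,60))}
for n in("scene","side"):
    d=cams.grab_frame(n); im=d["image"][:,:,::-1].copy(); np.save(f"{n}.npy",im); H=cv2.cvtColor(im,cv2.COLOR_BGR2HSV)
    for k,(lo,hi) in hsv.items():
        m=cv2.inRange(H,lo,hi); 
        m=cv2.morphologyEx(m,cv2.MORPH_CLOSE,np.ones((3,3)))
        for c in cv2.findContours(m,0,2)[0]:
            a=cv2.contourArea(c)
            if a>120: print(n,k,a,c.reshape(-1,2).mean(0).round(),*rect(plane(d,c,16)))
    cv2.imwrite(f"pics/{n}1.png",cv2.resize(im[130:384,80:460] if n=="scene" else im[110:384,140:460],None,fx=2.1,fy=2.1,interpolation=2))
E
```

```text
scene red 7301.0 [392. 322.] [578.8 424.4] [190.9 208.7] 0.027
scene red 395.5 [382. 242.] [391.9 320. ] [ 43.1 122.7] 2.68
scene red 1374.0 [301.  27.] [-589.9 -618.4] [156.  744.2] 0.523
scene gold 211.0 [284. 222.] [502.4  78. ] [ 36.9 115.3] 3.085
scene gold 3650.0 [167. 218.] [ 704.4 -170.4] [179.7 195.9] 1.476
scene gold 200.5 [113.  26.] [   14.1 -1334.2] [ 77.9 239.7] 0.946
scene black 245.0 [208. 360.] [900.1 170.8] [35.5 35.9] 1.508
scene black 214.5 [181. 338.] [899.7  96. ] [35.4 35.7] 1.529
scene black 181.0 [158. 317.] [900.3  20.9] [33.4 36.8] 0.009
scene black 584.5 [259. 317.] [768.3 188.3] [105.3 206.1] 2.235
scene black 126.0 [137. 297.] [900.5 -53.2] [32.3 33.5] 3.104
scene black 1883.5 [25. 87.] [  569.3 -1164.1] [177.5 579. ] 1.113
scene black 144.0 [464.   8.] [-1416.1   -37. ] [ 60.4 293.2] 0.031
scene black 868.0 [122.  23.] [  -96.8 -1306.8] [370.3 751.8] 1.071
side red 635.0 [174. 360.] [ 219.2 -408.5] [28.5 89.2] 2.287
side red 232.0 [199. 164.] [383.1 304.4] [ 64.2 121.5] 2.713
side red 1685.5 [251. 140.] [614.1 475.9] [213.5 308.1] 1.592
side gold 2705.5 [351. 222.] [ 746.5 -107.1] [179.7 193.7] 1.48
side gold 227.5 [85. 87.] [  -8.5 1301.1] [ 62.5 389. ] 1.631
side black 814.5 [399. 325.] [ 651.3 -439.9] [75.3 79.8] 1.612
side black 788.0 [371. 289.] [ 646.9 -346.1] [74.9 79.6] 1.618
side black 608.0 [269. 258.] [ 468.  -209.9] [ 51.6 118. ] 2.81
side black 265.5 [374. 227.] [ 774.5 -150.2] [69.2 71.9] 3.048
side black 192.0 [362. 207.] [782.9 -62.6] [68.6 71.5] 3.068
side black 2917.0 [308. 173.] [721.9 179.7] [242.6 297.9] 1.666
side black 154.0 [255. 130.] [657.1 538.1] [ 63.9 147.2] 1.6
side black 1033.0 [180.  84.] [ 424.2 1230.8] [341.9 348.2] 0.292
side black 794.0 [139.  54.] [ 299.  2150.8] [ 181.2 1543.6] 1.525
side black 2147.0 [78. 59.] [-137.5 2239.7] [ 222.6 2483.3] 1.649
side black 2337.0 [495.  76.] [3117.3 2171.5] [ 585.4 5289.1] 0.787
```

View pics/scene1.png

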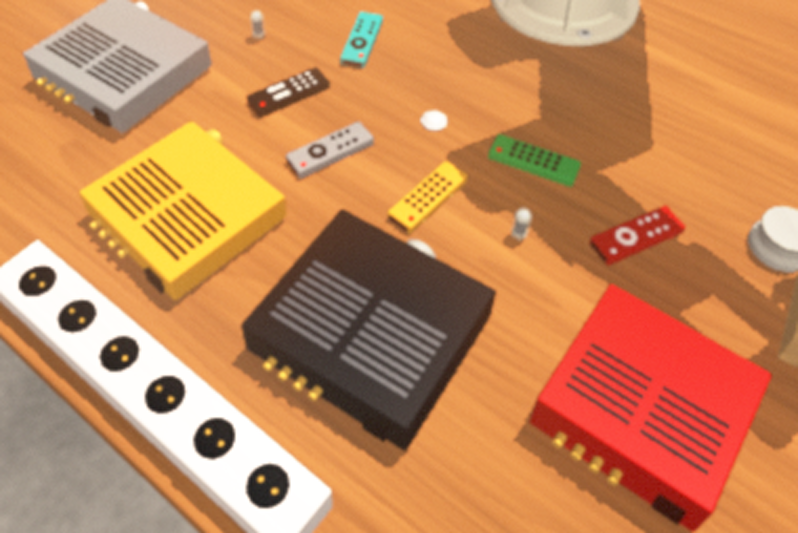

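View pics/side1.png

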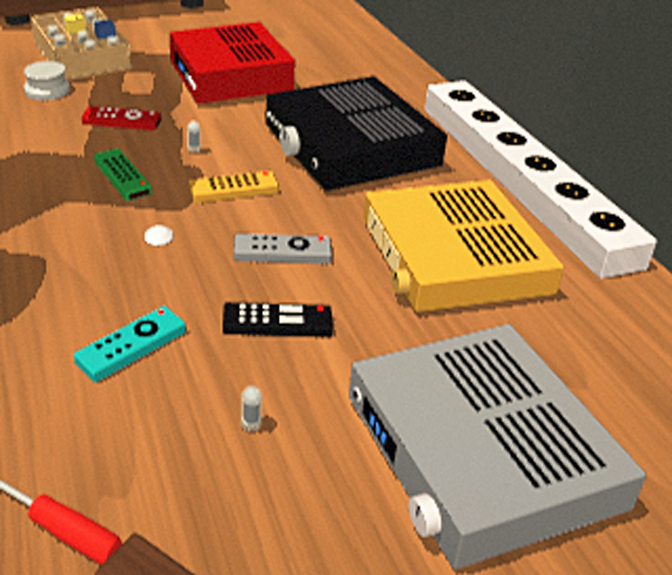

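The crops are sharp enough to pick lid and handset corners by eye, for example the black lid's front edge from (343,211) to (494,293) in the scene crop. I'll cast those at the known heights and compare the results with the sizes given.

```bash
cat > m.py <<'E'
from h import *
D={n:cams.grab_frame(n) for n in("scene","side")}; off={"scene":(80,130),"side":(140,110)}
lid={"silver":(56,[(120,0),(208,45),(120,110),(27,57)],[(352,364),(457,532),(643,474),(512,326)]),
"gold":(50,[(192,123),(285,203),(172,278),(83,190)],[(367,190),(415,283),(561,262),(493,180)]),
"black":(62,[(343,211),(494,293),(405,428),(245,327)],[(268,96),(325,167),(445,147),(377,77)]),
"red":(66,[(611,285),(770,377),(700,505),(540,398)],[(171,34),(201,80),(294,66),(262,23)])}
rem={"black":[(248,96),(320,69),(328,80),(257,107)],"silver":[(287,154),(363,124),(373,140),(296,169)],"gold":[(389,213),(446,164),(466,179),(409,222)],"red":[(592,240),(674,207),(684,220),(609,256)]}
for k,(z,a,b) in lid.items():
  for n,q in(("scene",a),("side",b)):
    P=plane(D[n],np.array(q)/2.1+off[n],z)
    if n=="scene": P=P   # order: front far.., 
    f=(P[0]+P[1])/2; g=(P[2]+P[3])/2; w=P[1]-P[0]; u=(g-f)/np.hypot(*(g-f))
    print(k,n,"rest",(f+37.5*u).round(1),"fromrear",(g-u*({"silver":180,"gold":175,"black":190,"red":170}[k]-37.5)).round(1),"w",np.hypot(*w).round(),"d",np.hypot(*(g-f)).round(),"yaw x",np.arctan2(u[1],u[0]).round(3),"edge",(np.arctan2(w[1],w[0])%np.pi-np.pi/2).round(3))
for k,q in rem.items(): print(k,*rect(plane(D["scene"],np.array(q)/2.1+off["scene"],16)))
print("valves base",plane(D["scene"],np.array([(257,38),(521,238)])/2.1+off["scene"],0).round(),plane(D["side"],np.array([(251,430),(194,152)])/2.1+off["side"],0).round())
E
python3 m.py
```

```text
silver scene rest [ 550.8 -413.7] fromrear [ 541.2 -414. ] w 187.0 d 170.0 yaw x 0.035 edge 0.062
silver side rest [ 541.9 -429.5] fromrear [ 540.  -429.5] w 193.0 d 178.0 yaw x 0.032 edge 0.034
gold scene rest [ 676.7 -134.7] fromrear [ 665.  -133.2] w 192.0 d 163.0 yaw x -0.134 edge -0.114
gold side rest [ 670.3 -141.5] fromrear [ 669.8 -141.4] w 191.0 d 174.0 yaw x -0.097 edge -0.139
black scene rest [650.8 140.1] fromrear [644.9 139.6] w 204.0 d 184.0 yaw x 0.092 edge 0.085
black side rest [641.1 117.6] fromrear [634.9 117.2] w 218.0 d 184.0 yaw x 0.063 edge 0.031
red scene rest [553.5 422.8] fromrear [547.  422.8] w 176.0 d 163.0 yaw x -0.003 edge 0.013
red side rest [549.6 397.1] fromrear [543.7 396.8] w 194.0 d 164.0 yaw x 0.055 edge 0.021
black [ 470.6 -197.8] [ 27.6 118.1] 2.774
silver [520.1 -74.4] [ 33.7 117.6] 2.726
gold [505.7  81.4] [ 36. 114.] 3.064
red [386.2 321.9] [ 28.3 127.1] 2.67
valves base [[ 405. -329.]
 [ 478.  206.]] [[ 399. -338.]
 [ 476.  194.]]
```

Run:
```python
from h import *
print(go(386,322,170,2.67))
```

```text
(array([-0.2167, -0.1714,  0.0801]), 'az', np.float64(0.042))
```

```bash
python3 -m crank '[[-0.03,-0.024,0,0,0,0,0],[-0.065,-0.05,0,0,0,0,0],[-0.1,-0.08,0,0,0,0,0],[-0.14,-0.11,0,0,0,0.02,0],[-0.18,-0.14,0,0,0,0.04,0]]' 40; python3 -m crank '[[-0.02,-0.015,0.02,0,0,0,0],[-0.037,-0.031,0.05,0,0,0,0],[-0.037,-0.031,0.08,0,0,0,0],[-0.037,-0.031,0.08,0,0,0,0],[-0.037,-0.031,0.08,0,0,0,0]]'
cat > w.py <<'E'
from h import *
import sys
def wrist(): return cams.grab_frame("wrist")
def wplane(d,uv,z):
    uv=np.asarray(uv,float).reshape(-1,2); v=(uv-[d["cx"],d["cy"]])/[d["fx"],d["fy"]]; t=np.hypot(*v.T)
    c=np.c_[v*(np.sin(t)/np.maximum(t,1e-9))[:,None],np.cos(t)]
    w=R.from_euler("xyz",d["orientation"]).apply(c); p=np.asarray(d["position"])
    return (p+w*((z-p[2])/w[:,2])[:,None])[:,:2]
E
python3 - <<'E'
from w import *
d=wrist(); im=d["image"][:,:,::-1].copy(); cv2.imwrite("pics/w1.png",im); H=cv2.cvtColor(im,cv2.COLOR_BGR2HSV)
m=cv2.inRange(H,(0,150,50),(6,255,255))|cv2.inRange(H,(174,150,50),(180,255,255))
m=cv2.morphologyEx(m,cv2.MORPH_CLOSE,np.ones((9,9)))
for c in cv2.findContours(m,0,2)[0]:
    if cv2.contourArea(c)>300: print(cv2.contourArea(c),cv2.boundingRect(c),*rect(wplane(d,c,16)))
E
```

```text
clock: 0.85
eef_pos: [366.2, 364.3, 250.4]
tcp_rot: [3.141, 0.0, 2.672]
contact_force: [0.8, 0.5, -0.1]
opening: 0.999
grasp_force: 0.0
clock: 1.35
eef_pos: [384.7, 321.7, 170.6]
tcp_rot: [-3.141, -0.0, 2.672]
contact_force: [-0.7, 0.1, 0.3]
opening: 1.001
grasp_force: 0.0
1003.0 (374, 332, 43, 42) [714.4 384.5] [65.7 89.5] 0.076
1031.0 (316, 262, 34, 61) [552.6 342.5] [29.4 90.3] 3.034
6702.0 (364, 202, 118, 121) [606. 507.] [119.7 285.1] 0.577
4525.5 (231, 120, 42, 117) [385.1 319. ] [ 39.1 118.1] 2.685
```

View pics/w1.png

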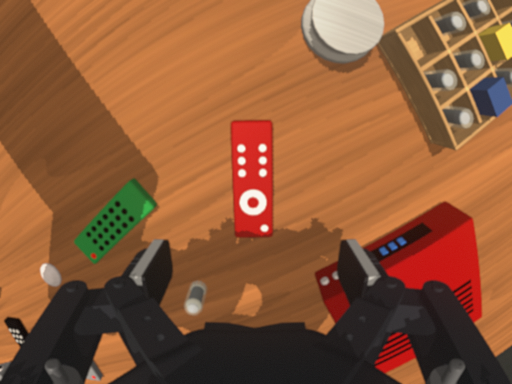

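The wrist view shows the red handset at pixel (252,178), measuring 39 x 118 mm at (385,319) with heading 2.685. The valve at (197,297) is about 150 mm from the grasp, so I'll descend and grip.

Run:
```python
from h import *
print(go(385,319,20,2.685))
```

```text
(array([-0.0014, -0.003 ,  0.1514]), 'az', np.float64(-0.013))
```

```bash
python3 -m crank '[[-0.001,-0.001,0.04,0,0,-0.013,0],[-0.001,-0.002,0.08,0,0,-0.013,0],[-0.001,-0.003,0.115,0,0,-0.013,0],[-0.001,-0.003,0.14,0,0,-0.013,0],[-0.001,-0.003,0.15,0,0,-0.013,0]]' 40; python3 -m crank '[[0,0,0,0,0,0,0.3],[0,0,0,0,0,0,0.6],[0,0,0,0,0,0,1],[0,0,0,0,0,0,1],[0,0,0,0,0,0,1]]'
python3 -m crank '[[0,0,0,0,0,0,1],[0,0,0,0,0,0,1],[0,0,0,0,0,0,1]]'
```

```text
clock: 1.9
eef_pos: [384.1, 319.0, 19.5]
tcp_rot: [-3.141, -0.0, 2.686]
contact_force: [0.0, 0.1, 0.5]
opening: 1.0
grasp_force: 0.0
clock: 2.4
eef_pos: [385.1, 319.2, 22.0]
tcp_rot: [3.139, 0.001, 2.685]
contact_force: [-1.5, 0.8, 6.8]
opening: 0.456
grasp_force: 40.2
clock: 2.7
eef_pos: [385.1, 319.3, 22.0]
tcp_rot: [3.139, 0.001, 2.685]
contact_force: [-2.0, -0.4, 6.8]
opening: 0.457
grasp_force: 40.2
```

Gripped at 40 mm opening and 40 N. The fingertips touch the counter when the TCP is at z≈22. I'll lift and carry it to above the red lid.

```bash
python3 -m crank '[[0,0,-0.03,0,0,0,1],[0,0,-0.07,0,0,0,1],[0,0,-0.11,0,0,0,1],[0,0,-0.15,0,0,0.1,1],[0,0,-0.16,0,0,0.22,1]]'; python3 -m crank '[[0,0,0,0,0,0.14,1],[0,0,0,0,0,0.28,1],[0,0,0,0,0,0.42,1],[0,0,0,0,0,0.56,1],[0,0,0,0,0,0.7,1]]';python3 -m crank '[[0,0,0,0,0,0.13,1],[0,0,0,0,0,0.175,1],[0,0,0,0,0,0.175,1]]'; python3 -c "
from h import *
print(go(548,410,180,1.59))"
```

```text
clock: 3.2
eef_pos: [386.0, 319.8, 185.7]
tcp_rot: [3.134, 0.002, 2.461]
contact_force: [0.2, -0.3, -1.4]
opening: 0.458
grasp_force: 41.9
clock: 3.7
eef_pos: [384.2, 318.4, 181.3]
tcp_rot: [3.14, -0.001, 1.759]
contact_force: [0.0, 0.4, -1.6]
opening: 0.453
grasp_force: 41.9
clock: 4.0
eef_pos: [384.3, 318.4, 181.2]
tcp_rot: [3.141, -0.001, 1.589]
contact_force: [-0.2, -0.3, -0.8]
opening: 0.452
grasp_force: 41.9
(array([0.0886, 0.1654, 0.0012]), 'az', np.float64(-0.001))
```

```bash
python3 -m crank '[[0.018,0.034,0,0,0,0,1],[0.036,0.067,0,0,0,0,1],[0.056,0.104,0,0,0,0,1],[0.075,0.14,0,0,0,0,1],[0.088,0.165,0,0,0,0,1]]'; python3 -m crank '[[0,0,0,0,0,0,1],[0,0,0,0,0,0,1]]'
python3 - <<'E'
from w import *
d=wrist(); im=d["image"][:,:,::-1].copy(); cv2.imwrite("pics/w2.png",im)
E
```

```text
clock: 4.5
eef_pos: [549.8, 410.7, 181.0]
tcp_rot: [3.14, -0.001, 1.592]
contact_force: [-0.7, -0.0, -1.5]
opening: 0.453
grasp_force: 41.8
clock: 4.7
eef_pos: [547.2, 409.2, 180.1]
tcp_rot: [-3.141, 0.0, 1.591]
contact_force: [-0.4, 0.1, -0.8]
opening: 0.449
grasp_force: 41.8
```

View pics/w2.png

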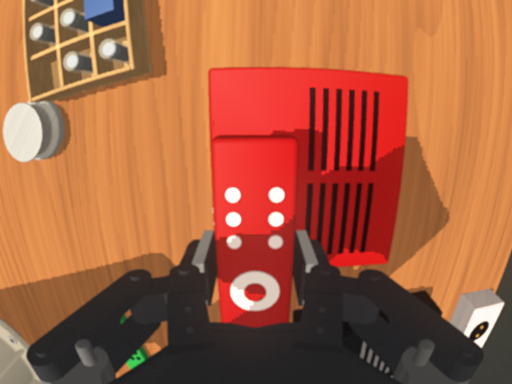

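This view shows the red lid's far corners, front (209,69) and rear (407,76), and the near rear corner at about (390,252). The handset is held level above the strip.

```bash
cat >> w.py <<'E'
def lidw(d,A,B,C,z,dep,wid):
    """A far front, B far rear, C near rear lid corners (tool at yaw~pi/2: far=+y)"""
    A,B,C=wplane(d,[A,B,C],z); 
    print("depth",np.hypot(*(B-A)),dep,"width",np.hypot(*(C-B)),wid,"yaws",np.arctan2(*(B-A)[::-1]),np.arctan2(*(C-B)[::-1])+np.pi/2)
    th=np.arctan2(*((B-A)[::-1])); u=np.array([np.cos(th),np.sin(th)]); v=np.array([-u[1],u[0]])
    mid=(A+B)/2; print("rest",mid+u*(37.5-dep/2)-v*wid/2, "far mid",mid,"th",th)
E
python3 - <<'E'
from w import *
d=wrist(); lidw(d,(209,69),(407,76),(390,252),66,170,180)
E
```

```text
depth 166.31615730999562 170 width 165.67339088286857 180 yaws 0.03413032813480683 0.03621897435358967
rest [547.35120834 420.78581797] far mid [591.75241194 512.35427935] th 0.03413032813480683
```

```bash
python3 -c "
from h import *
print(go(548,421,90,1.606))"
```

```text
(array([0.0121, 0.0018, 0.0903]), 'az', np.float64(-0.015))
```

```bash
python3 -m crank '[[0.006,0.001,0.02,0,0,-0.015,1],[0.012,0.001,0.045,0,0,-0.015,1],[0.012,0.001,0.065,0,0,-0.015,1],[0.012,0.001,0.08,0,0,-0.015,1],[0.012,0.001,0.088,0,0,-0.015,1]]'; python3 -m crank '[[0,0,0.001,0,0,0,1],[0,0,0.002,0,0,0,1],[0,0,0.003,0,0,0,1]]'
```

```text
clock: 5.3
eef_pos: [547.2, 420.8, 91.2]
tcp_rot: [-3.14, 0.001, 1.605]
contact_force: [0.5, -0.5, -1.2]
opening: 0.456
grasp_force: 41.8
clock: 5.6
eef_pos: [548.8, 421.8, 90.3]
tcp_rot: [3.14, -0.001, 1.605]
contact_force: [-0.0, 0.0, -0.8]
opening: 0.458
grasp_force: 41.8
```

```bash
python3 -m crank '[[0,0,0.001,0,0,0,1],[0,0,0.002,0,0,0,1],[0,0,0.002,0,0,0,1]]'; python3 -m crank '[[0,0,0.001,0,0,0,1],[0,0,0.001,0,0,0,1]]'
```

```text
clock: 5.9
eef_pos: [548.6, 421.7, 88.1]
tcp_rot: [3.141, -0.001, 1.605]
contact_force: [-1.5, -0.8, 3.6]
opening: 0.455
grasp_force: 42.4
clock: 6.1
eef_pos: [548.6, 421.7, 88.0]
tcp_rot: [3.141, -0.001, 1.605]
contact_force: [-4.1, -3.6, 13.2]
opening: 0.454
grasp_force: 43.3
```

```bash
python3 -m crank '[[0,0,-0.001,0,0,0,0.5],[0,0,-0.001,0,0,0,0.2],[0,0,-0.001,0,0,0,0],[0,0,-0.001,0,0,0,0],[0,0,-0.01,0,0,0,0]]'; python3 -m crank '[[0,0,-0.03,0,0,0,0],[0,0,-0.07,0,0,0,0],[0,0,-0.1,0,0,0,0],[0,0,-0.1,0,0,0,0]]'; python3 -c "
from h import *
print(go(505,79,180,3.075))"
```

```text
clock: 6.6
eef_pos: [547.5, 420.9, 95.1]
tcp_rot: [-3.139, 0.002, 1.605]
contact_force: [-0.2, -1.1, -0.8]
opening: 0.999
grasp_force: 0.0
clock: 7.0
eef_pos: [550.5, 423.2, 202.3]
tcp_rot: [3.135, -0.005, 1.605]
contact_force: [0.5, 0.4, 0.4]
opening: 1.004
grasp_force: 0.0
(array([-0.3425, -0.0572,  0.0223]), 'az', np.float64(-1.47))
```

```bash
python3 -m crank '[[-0.03,-0.005,0,0,0,0,0],[-0.07,-0.012,0,0,0,0,0],[-0.11,-0.02,0,0,0,0,0],[-0.15,-0.025,0.01,0,0,0,0],[-0.19,-0.03,0.02,0,0,0,0]]'; python3 -m crank '[[-0.04,-0.007,0,0,0,0,0],[-0.08,-0.013,0,0,0,0,0],[-0.12,-0.02,0,0,0,0,0],[-0.145,-0.025,0,0,0,0,0],[-0.1525,-0.027,0,0,0,-0.12,0]]'; python3 -m crank '[[0,0,0,0,0,-0.14,0],[0,0,0,0,0,-0.28,0],[0,0,0,0,0,-0.42,0],[0,0,0,0,0,-0.56,0],[0,0,0,0,0,-0.7,0]]'; python3 -m crank '[[0,0,0,0,0,-0.14,0],[0,0,0,0,0,-0.28,0],[0,0,0,0,0,-0.42,0],[0,0,0,0,0,-0.56,0],[0,0,0,0,0,-0.65,0]]';python3 -m crank '[[0,0,0,0,0,0,0],[0,0,0,0,0,0,0]]'
python3 - <<'E'
from w import *
d=wrist(); im=d["image"][:,:,::-1].copy(); cv2.imwrite("pics/w3.png",im); H=cv2.cvtColor(im,cv2.COLOR_BGR2HSV)
m=cv2.inRange(H,(20,150,60),(34,255,255))
m=cv2.morphologyEx(m,cv2.MORPH_CLOSE,np.ones((9,9)))
for c in cv2.findContours(m,0,2)[0]:
    if cv2.contourArea(c)>300: print(cv2.contourArea(c),cv2.boundingRect(c),*rect(wplane(d,c,16)))
E
```

```text
clock: 7.5
eef_pos: [524.3, 229.2, 176.3]
tcp_rot: [3.141, -0.0, 1.605]
contact_force: [0.5, -0.3, 0.1]
opening: 0.998
grasp_force: 0.0
clock: 8.0
eef_pos: [502.1, 74.9, 176.2]
tcp_rot: [-3.141, 0.0, 1.724]
contact_force: [0.0, 0.6, 0.3]
opening: 1.004
grasp_force: 0.0
clock: 8.5
eef_pos: [502.7, 77.2, 176.2]
tcp_rot: [-3.141, -0.0, 2.431]
contact_force: [0.0, -0.3, -0.8]
opening: 1.003
grasp_force: 0.0
clock: 9.0
eef_pos: [502.7, 77.2, 176.2]
tcp_rot: [-3.142, -0.0, 3.08]
contact_force: [0.4, -0.0, 0.7]
opening: 1.005
grasp_force: 0.0
clock: 9.2
eef_pos: [502.8, 77.2, 176.2]
tcp_rot: [-3.142, -0.0, 3.072]
contact_force: [-0.1, 0.4, -0.2]
opening: 0.997
grasp_force: 0.0
1110.0 (87, 333, 46, 51) [ 798.7 -178.9] [ 58.9 187.8] 2.528
308.0 (32, 282, 24, 31) [ 654.3 -250. ] [30.2 86.1] 2.262
934.0 (244, 160, 29, 64) [518.2  80.2] [27.4 66.3] 3.09
```

View pics/w3.png

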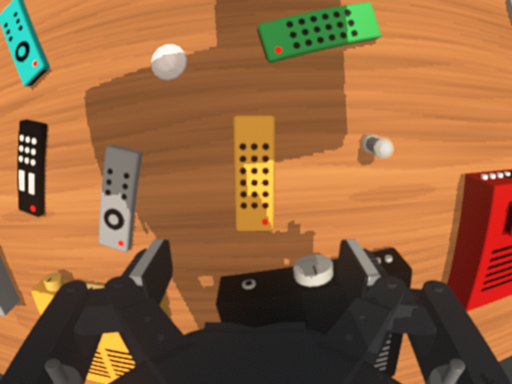

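The gold handset's corners are at about (234,116), (275,117), (274,230) and (234,230). The valve at (377,147) is well clear. Silver at (120,198) and black at (33,167) are also visible.

Run:
```python
from w import *
d=wrist()
for q in ([(234,116),(275,117),(274,230),(234,230)],[(107,146),(141,153),(129,251),(98,244)],[(20,121),(47,124),(45,213),(18,206)]): print(*rect(wplane(d,q,16)))
print(go(503.5,79,24,3.08))
```

```text
[500.4  77. ] [ 41.9 117.1] 3.073
[518.8 -74.8] [ 41.3 121.1] 2.814
[ 468.5 -193.4] [ 49.9 114.7] 2.84
(array([-0.0005,  0.0018,  0.1522]), 'az', np.float64(-0.007))
```

```bash
python3 -m crank '[[0.002,0,0.04,0,0,0,0],[0.002,0,0.08,0,0,0,0],[0.002,0,0.115,0,0,0,0],[0.002,0,0.14,0,0,0,0],[0.002,0,0.152,0,0,0,0]]' 40; python3 -m crank '[[0,0,0,0,0,0,0.3],[0,0,0,0,0,0,0.6],[0,0,0,0,0,0,1],[0,0,0,0,0,0,1],[0,0,0,0,0,0,1]]'
python3 -m crank '[[0,0,0,0,0,0,1]]'
```

```text
clock: 9.8
eef_pos: [499.7, 77.2, 22.2]
tcp_rot: [-3.141, -0.003, 3.073]
contact_force: [-0.3, -0.4, -0.5]
opening: 1.004
grasp_force: 0.0
clock: 10.3
eef_pos: [502.0, 77.6, 25.9]
tcp_rot: [3.141, 0.003, 3.075]
contact_force: [-1.2, 0.4, 5.0]
opening: 0.454
grasp_force: 40.2
clock: 10.4
eef_pos: [502.0, 77.6, 25.9]
tcp_rot: [3.141, 0.003, 3.075]
contact_force: [-1.7, -0.3, 4.3]
opening: 0.453
grasp_force: 40.2
```

```bash
python3 -m crank '[[0,0,-0.03,0,0,0,1],[0,0,-0.07,0,0,0,1],[0,0,-0.11,0,0,0,1],[0,0,-0.14,0,0,0.1,1],[0,0,-0.15,0,0,0.22,1]]'; python3 -m crank '[[0,0,0,0,0,0.14,1],[0,0,0,0,0,0.28,1],[0,0,0,0,0,0.42,1],[0,0,0,0,0,0.56,1],[0,0,0,0,0,0.7,1]]';python3 -m crank '[[0,0,0,0,0,0.14,1],[0,0,0,0,0,0.28,1],[0,0,0,0,0,0.42,1],[0,0,0,0,0,0.56,1],[0,0,0,0,0,0.7,1]]';python3 -m crank '[[0,0,0,0,0,0,1],[0,0,0,0,0,0,1]]'; python3 -c "
from h import *
print(go(668,-142,170,1.45))"
```

```text
clock: 10.9
eef_pos: [502.9, 77.7, 178.9]
tcp_rot: [3.139, 0.006, 2.851]
contact_force: [-0.5, 0.2, -1.9]
opening: 0.452
grasp_force: 41.3
clock: 11.4
eef_pos: [501.1, 77.4, 175.4]
tcp_rot: [3.14, 0.001, 2.149]
contact_force: [0.9, 0.0, -0.6]
opening: 0.455
grasp_force: 41.3
clock: 11.9
eef_pos: [501.1, 77.4, 175.4]
tcp_rot: [3.14, -0.0, 1.449]
contact_force: [-0.7, 0.0, -1.1]
opening: 0.452
grasp_force: 41.3
clock: 12.1
eef_pos: [501.1, 77.4, 175.0]
tcp_rot: [3.14, -0.0, 1.459]
contact_force: [0.0, -0.3, -0.4]
opening: 0.454
grasp_force: 41.3
(array([-0.1994,  0.1904,  0.005 ]), 'az', np.float64(0.009))
```

```bash
python3 -m crank '[[-0.02,0.02,0,0,0,0,1],[-0.05,0.048,0,0,0,0,1],[-0.08,0.076,0,0,0,0,1],[-0.11,0.105,0,0,0,0,1],[-0.14,0.134,0,0,0,0,1]]'; python3 -m crank '[[-0.025,0.025,0,0,0,0,1],[-0.05,0.048,0,0,0,0,1],[-0.059,0.056,0,0,0,0,1],[-0.059,0.056,0,0,0,0,1],[-0.059,0.056,0,0,0,0,1]]'
python3 - <<'E'
from w import *
d=wrist(); im=d["image"][:,:,::-1].copy(); cv2.imwrite("pics/w4.png",im)
E
```

```text
clock: 12.6
eef_pos: [618.7, -78.6, 174.7]
tcp_rot: [3.141, -0.0, 1.459]
contact_force: [0.8, 0.4, -0.9]
opening: 0.453
grasp_force: 41.3
clock: 13.1
eef_pos: [665.8, -141.5, 174.0]
tcp_rot: [-3.14, -0.0, 1.456]
contact_force: [-0.5, -0.1, -1.4]
opening: 0.45
grasp_force: 41.3
```

View pics/w4.png

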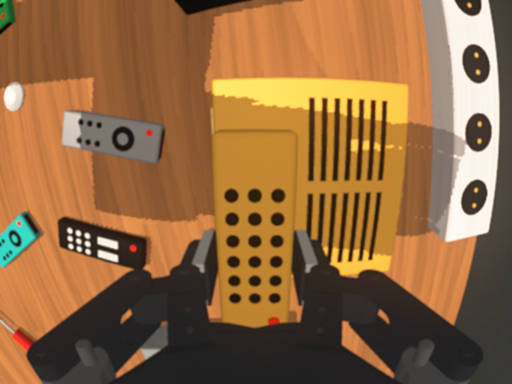

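Gold lid corners: far front (213,80), far rear (408,84), near rear about (393,256).

Run:
```python
from w import *
d=wrist(); lidw(d,(213,80),(408,84),(393,256),50,175,190)
d=wrist();print(go(668,-142,73,1.456), d["position"])
```

```text
depth 171.39549531213885 175 width 170.54631902104643 190 yaws -0.08709228034104562 -0.07865118138238136
rest [ 669.66397575 -142.34779388] far mid [727.73778004 -52.0569679 ] th -0.08709228034104562
(array([-0.0008,  0.0021,  0.1014]), 'az', np.float64(0.0)) [674.34473599 -67.0871939  297.84244259]
```

```bash
python3 -m crank '[[0,0.002,0.03,0,0,-0.02,1],[0,0.004,0.06,0,0,-0.02,1],[0,0.004,0.08,0,0,-0.02,1],[0,0.004,0.09,0,0,-0.02,1],[0,0.004,0.096,0,0,-0.02,1]]'; for i in 1 2 3; do python3 -m crank '[[0,0,0.001,0,0,0,1],[0,0,0.0015,0,0,0,1]]' | grep -E "eef|force"; done
```

```text
clock: 13.75
eef_pos: [670.2, -142.0, 77.7]
tcp_rot: [-3.141, -0.0, 1.476]
contact_force: [0.1, 0.4, -1.1]
opening: 0.456
grasp_force: 41.3
eef_pos: [671.2, -142.7, 77.8]
contact_force: [1.1, 0.4, -1.3]
grasp_force: 41.3
eef_pos: [671.1, -142.8, 76.1]
contact_force: [0.3, 0.5, -0.9]
grasp_force: 41.3
eef_pos: [671.1, -142.9, 75.9]
contact_force: [-6.4, 1.7, 17.2]
grasp_force: 43.2
```

Contact at 17 N, so I'll release, rise and head for the silver handset.

```bash
python3 -m crank '[[0,0,-0.001,0,0,0,0.5],[0,0,-0.001,0,0,0,0.2],[0,0,-0.001,0,0,0,0],[0,0,-0.001,0,0,0,0],[0,0,-0.01,0,0,0,0]]'; python3 -m crank '[[0,0,-0.03,0,0,0,0],[0,0,-0.07,0,0,0,0],[0,0,-0.1,0,0,0,0],[0,0,-0.1,0,0,0,0],[0,0,-0.1,0,0,0,0]]'; python3 -c "
from h import *
print(go(519,-75,175,2.81))"
```

```text
clock: 14.85
eef_pos: [669.7, -142.5, 82.7]
tcp_rot: [-3.139, -0.0, 1.475]
contact_force: [-0.6, -1.3, -1.1]
opening: 1.001
grasp_force: 0.0
clock: 15.35
eef_pos: [671.0, -142.8, 185.1]
tcp_rot: [3.14, 0.0, 1.475]
contact_force: [-0.3, -0.0, -1.2]
opening: 1.003
grasp_force: 0.0
(array([ 0.0529, -0.1578,  0.0101]), 'az', np.float64(-1.335))
```

```bash
python3 -m crank '[[0.01,-0.03,0,0,0,-0.05,0],[0.022,-0.065,0,0,0,-0.15,0],[0.034,-0.1,0,0,0,-0.28,0],[0.046,-0.138,0.005,0,0,-0.4,0],[0.053,-0.158,0.01,0,0,-0.53,0]]'; python3 -m crank '[[0,0,0,0,0,-0.14,0],[0,0,0,0,0,-0.28,0],[0,0,0,0,0,-0.42,0],[0,0,0,0,0,-0.56,0],[0,0,0,0,0,-0.7,0]]'; python3 -m crank '[[0,0,0,0,0,-0.105,0],[0,0,0,0,0,-0.105,0],[0,0,0,0,0,-0.105,0]]'
python3 - <<'E'
from w import *
d=wrist(); im=d["image"][:,:,::-1].copy(); cv2.imwrite("pics/w5.png",im)
E
```

```text
clock: 15.85
eef_pos: [514.4, -73.7, 172.2]
tcp_rot: [-3.138, -0.003, 2.01]
contact_force: [0.6, -0.1, 1.2]
opening: 0.998
grasp_force: 0.0
clock: 16.35
eef_pos: [517.4, -74.6, 172.6]
tcp_rot: [-3.141, -0.002, 2.711]
contact_force: [-0.5, 0.7, -0.7]
opening: 1.001
grasp_force: 0.0
clock: 16.65
eef_pos: [517.8, -74.7, 173.0]
tcp_rot: [-3.141, -0.002, 2.807]
contact_force: [0.1, -0.3, 0.0]
opening: 1.003
grasp_force: 0.0
```

View pics/w5.png

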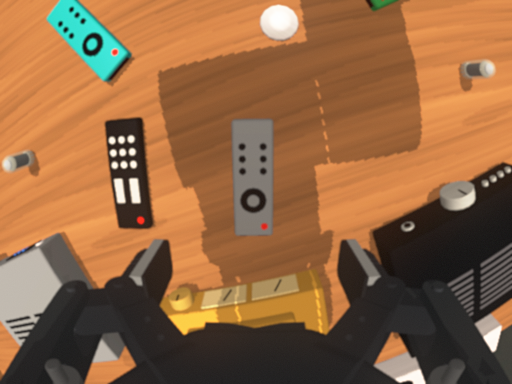

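The silver handset is centred at pixel (253,178) and aligned with the tool. Black is at (129,173), and both valves, (20,160) and (480,69), are far away.

Run:
```python
from w import *
d=wrist()
for q in ([(233,121),(272,120),(273,235),(235,236)],[(106,121),(142,118),(152,225),(119,228)]): 
    a=rect(wplane(d,q,16)); print(*a)
    print(go(*a[0],24,a[2]))
```

```text
[519.3 -77.2] [ 39.7 118. ] 2.832
(array([-0.0019, -0.0019,  0.1493]), 'az', np.float64(-0.025))
[ 471.8 -197.1] [ 41.1 118.1] 2.812
(array([ 0.0036, -0.1307,  0.1493]), 'az', np.float64(-0.005))
```

```bash
python3 -m crank '[[-0.002,-0.002,0.04,0,0,-0.02,0],[-0.002,-0.002,0.08,0,0,-0.02,0],[-0.002,-0.002,0.115,0,0,-0.02,0],[-0.002,-0.002,0.14,0,0,-0.02,0],[-0.002,-0.002,0.15,0,0,-0.02,0]]' 40; python3 -m crank '[[0,0,0,0,0,0,0.3],[0,0,0,0,0,0,0.6],[0,0,0,0,0,0,1],[0,0,0,0,0,0,1],[0,0,0,0,0,0,1]]'
python3 -m crank '[[0,0,0,0,0,0,1]]'
python3 -m crank '[[0,0,-0.03,0,0,0,1],[0,0,-0.07,0,0,0,1],[0,0,-0.11,0,0,0,1],[0,0,-0.14,0,0,0.1,1],[0,0,-0.15,0,0,0.22,1]]'; python3 -m crank '[[0,0,0,0,0,0.14,1],[0,0,0,0,0,0.28,1],[0,0,0,0,0,0.42,1],[0,0,0,0,0,0.56,1],[0,0,0,0,0,0.7,1]]';python3 -m crank '[[0,0,0,0,0,0.13,1],[0,0,0,0,0,0.26,1],[0,0,0,0,0,0.3,1],[0,0,0,0,0,0.3,1]]'; python3 -c "
from h import *
print(go(543,-428,180,1.61))"
```

```text
clock: 17.25
eef_pos: [518.0, -77.1, 21.4]
tcp_rot: [-3.141, -0.004, 2.828]
contact_force: [-0.8, -0.2, -0.1]
opening: 1.001
grasp_force: 0.0
clock: 17.75
eef_pos: [520.8, -77.5, 25.4]
tcp_rot: [3.141, 0.003, 2.83]
contact_force: [-1.4, 0.3, 6.2]
opening: 0.452
grasp_force: 40.4
clock: 17.85
eef_pos: [520.7, -77.5, 25.4]
tcp_rot: [3.141, 0.003, 2.83]
contact_force: [-0.9, 0.4, 5.8]
opening: 0.452
grasp_force: 40.4
clock: 18.35
eef_pos: [521.6, -77.6, 178.3]
tcp_rot: [3.139, 0.006, 2.606]
contact_force: [1.0, -0.3, -2.2]
opening: 0.45
grasp_force: 41.4
clock: 18.85
eef_pos: [519.8, -77.4, 174.8]
tcp_rot: [3.14, 0.001, 1.904]
contact_force: [-0.7, 0.6, -1.3]
opening: 0.451
grasp_force: 41.3
clock: 19.25
eef_pos: [519.8, -77.4, 174.6]
tcp_rot: [3.14, 0.0, 1.609]
contact_force: [-1.0, -0.1, -0.9]
opening: 0.451
grasp_force: 41.3
(array([-0.3513,  0.0097, -0.0054]), 'az', np.float64(-0.001))
```

```bash
python3 -m crank '[[-0.03,0.001,-0.002,0,0,0,1],[-0.07,0.002,-0.004,0,0,0,1],[-0.11,0.003,-0.005,0,0,0,1],[-0.15,0.005,-0.005,0,0,0,1],[-0.19,0.006,-0.005,0,0,0,1]]'; python3 -m crank '[[-0.04,0.001,0,0,0,0,1],[-0.08,0.002,0,0,0,0,1],[-0.12,0.003,0,0,0,0,1],[-0.15,0.004,0,0,0,0,1],[-0.161,0.004,0,0,0,0,1]]'; python3 -m crank '[[0,0,0,0,0,0,1],[0,0,0,0,0,0,1]]';python3 - <<'E'
from w import *
d=wrist(); im=d["image"][:,:,::-1].copy(); cv2.imwrite("pics/w6.png",im)
E
```

```text
clock: 19.75
eef_pos: [533.2, -268.6, 179.5]
tcp_rot: [3.141, 0.0, 1.612]
contact_force: [0.1, 0.6, -1.0]
opening: 0.45
grasp_force: 41.4
clock: 20.25
eef_pos: [543.2, -430.7, 179.2]
tcp_rot: [3.141, 0.001, 1.609]
contact_force: [-0.3, -0.3, -0.1]
opening: 0.45
grasp_force: 41.3
clock: 20.45
eef_pos: [543.1, -426.6, 178.7]
tcp_rot: [-3.141, -0.001, 1.61]
contact_force: [0.6, 0.5, -1.7]
opening: 0.453
grasp_force: 41.3
```

View pics/w6.png

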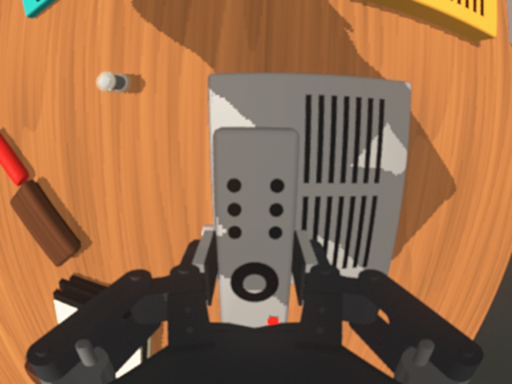

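Silver lid corners: far front (209,74), far rear (410,82), near rear about (388,272). The valve at (112,82) is clear of the lid.

Run:
```python
from w import *
d=wrist(); lidw(d,(209,74),(410,82),(388,272),56,180,200)
print(go(543,-428,80,1.61))
```

```text
depth 175.8359018914325 180 width 191.03387323071203 200 yaws 0.04913495887023807 0.05174722954782118
rest [ 542.38744688 -427.61534038] far mid [ 589.91256666 -325.1574808 ] th 0.04913495887023807
(array([-0.0018, -0.0004,  0.0989]), 'az', np.float64(0.001))
```

```bash
python3 -m crank '[[-0.001,0,0.03,0,0,-0.005,1],[-0.001,0,0.055,0,0,-0.005,1],[-0.001,0,0.075,0,0,-0.005,1],[-0.001,0,0.087,0,0,-0.005,1],[-0.001,0,0.093,0,0,-0.005,1]]'; for i in 1 2 3; do python3 -m crank '[[0,0,0.001,0,0,0,1],[0,0,0.0015,0,0,0,1]]' | grep -E "eef|force"; done
```

```text
clock: 21.05
eef_pos: [543.2, -427.5, 84.9]
tcp_rot: [-3.141, -0.001, 1.616]
contact_force: [-0.3, 0.4, -0.8]
opening: 0.453
grasp_force: 41.3
eef_pos: [543.9, -428.8, 85.2]
contact_force: [-0.1, 0.0, -1.2]
grasp_force: 41.3
eef_pos: [543.7, -429.0, 83.6]
contact_force: [-0.6, 0.1, -0.4]
grasp_force: 41.3
eef_pos: [543.4, -428.8, 81.4]
contact_force: [0.5, 0.6, 0.2]
grasp_force: 41.6
```

```bash
python3 -m crank '[[0,0,0.001,0,0,0,1],[0,0,0.001,0,0,0,1]]'; python3 -m crank '[[0,0,-0.001,0,0,0,0.5],[0,0,-0.001,0,0,0,0.2],[0,0,-0.001,0,0,0,0],[0,0,-0.001,0,0,0,0],[0,0,-0.01,0,0,0,0]]'; python3 -m crank '[[0,0,-0.03,0,0,0,0],[0,0,-0.07,0,0,0,0],[0,0,-0.1,0,0,0,0],[0,0,-0.1,0,0,0,0],[0,0,-0.1,0,0,0,0]]'; python3 -c "
from h import *
print(go(471.5,-197,175,2.81))"
```

```text
clock: 21.85
eef_pos: [543.5, -428.8, 81.4]
tcp_rot: [3.141, 0.0, 1.615]
contact_force: [-2.4, 2.2, 7.9]
opening: 0.451
grasp_force: 42.3
clock: 22.35
eef_pos: [542.7, -428.1, 89.2]
tcp_rot: [-3.14, -0.002, 1.615]
contact_force: [-0.1, 0.7, 0.8]
opening: 0.998
grasp_force: 0.0
clock: 22.85
eef_pos: [543.7, -429.0, 191.6]
tcp_rot: [3.14, 0.001, 1.615]
contact_force: [-1.1, -0.1, -0.7]
opening: 0.998
grasp_force: 0.0
(array([ 0.2349, -0.0619,  0.0166]), 'az', np.float64(-1.195))
```

```bash
python3 -m crank '[[0.04,-0.01,0,0,0,0,0],[0.09,-0.023,0,0,0,-0.1,0],[0.14,-0.036,0.005,0,0,-0.2,0],[0.185,-0.05,0.01,0,0,-0.3,0],[0.225,-0.06,0.016,0,0,-0.4,0]]'; python3 -m crank '[[0.009,0.002,0,0,0,-0.14,0],[0.009,0.002,0,0,0,-0.28,0],[0.009,0.002,0,0,0,-0.42,0],[0.009,0.002,0,0,0,-0.56,0],[0.009,0.002,0,0,0,-0.7,0]]'; python3 -m crank '[[0,0,0,0,0,-0.095,0],[0,0,0,0,0,-0.095,0],[0,0,0,0,0,-0.095,0]]'
python3 - <<'E'
from w import *
d=wrist(); im=d["image"][:,:,::-1].copy(); cv2.imwrite("pics/w7.png",im)
m=cv2.inRange(im,(0,0,0),(70,60,60)); m[:, :180]=0;m[:,330:]=0; m[242:]=0
m=cv2.morphologyEx(m,cv2.MORPH_CLOSE,np.ones((13,13)))
c=max(cv2.findContours(m,0,2)[0],key=cv2.contourArea); print(cv2.boundingRect(c)); a=rect(wplane(d,c,16)); print(*a); print(go(*a[0],24,a[2]))
E
```

```text
clock: 23.35
eef_pos: [471.2, -204.1, 172.9]
tcp_rot: [-3.14, -0.002, 2.019]
contact_force: [0.6, 0.7, -0.2]
opening: 1.0
grasp_force: 0.0
clock: 23.85
eef_pos: [470.6, -197.1, 173.1]
tcp_rot: [-3.142, -0.002, 2.721]
contact_force: [0.2, -0.6, 0.5]
opening: 1.003
grasp_force: 0.0
clock: 24.15
eef_pos: [470.9, -197.3, 173.5]
tcp_rot: [3.142, -0.002, 2.807]
contact_force: [1.1, -0.6, -0.6]
opening: 0.997
grasp_force: 0.0
(231, 118, 40, 116)
[ 469.5 -200. ] [ 37.  117.5] 2.821
(array([ 0.0006, -0.003 ,  0.1497]), 'az', np.float64(-0.014))
```

View pics/w7.png

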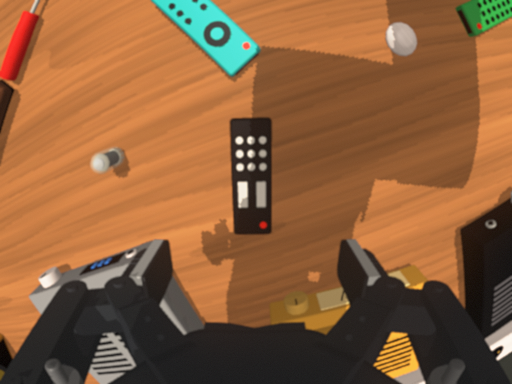

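The black handset is at pixel (251,176) and aligned with the tool; the valve at (108,160) is about 150 mm off.

```bash
python3 -m crank '[[0.001,-0.002,0.04,0,0,-0.014,0],[0.001,-0.002,0.08,0,0,-0.014,0],[0.001,-0.002,0.115,0,0,-0.014,0],[0.001,-0.002,0.14,0,0,-0.014,0],[0.001,-0.002,0.15,0,0,-0.014,0]]' 40; python3 -m crank '[[0,0,0,0,0,0,0.3],[0,0,0,0,0,0,0.6],[0,0,0,0,0,0,1],[0,0,0,0,0,0,1],[0,0,0,0,0,0,1]]'
python3 -m crank '[[0,0,0,0,0,0,1]]'
python3 -m crank '[[0,0,-0.03,0,0,0,1],[0,0,-0.07,0,0,0,1],[0,0,-0.11,0,0,0,1],[0,0,-0.14,0,0,0.1,1],[0,0,-0.16,0,0,0.22,1]]'; python3 -m crank '[[0,0,0,0,0,0.14,1],[0,0,0,0,0,0.28,1],[0,0,0,0,0,0.42,1],[0,0,0,0,0,0.56,1],[0,0,0,0,0,0.7,1]]';python3 -m crank '[[0,0,0,0,0,0.13,1],[0,0,0,0,0,0.25,1],[0,0,0,0,0,0.25,1],[0,0,0,0,0,0.25,1]]'; python3 -c "
from h import *
print(go(645,130,185,1.65))"
```

```text
clock: 24.7
eef_pos: [468.3, -198.5, 21.9]
tcp_rot: [3.141, -0.004, 2.822]
contact_force: [0.2, 1.4, -0.0]
opening: 1.0
grasp_force: 0.0
clock: 25.2
eef_pos: [470.9, -199.5, 25.9]
tcp_rot: [-3.141, 0.003, 2.824]
contact_force: [-0.1, 0.9, 5.6]
opening: 0.456
grasp_force: 40.1
clock: 25.3
eef_pos: [470.9, -199.5, 25.9]
tcp_rot: [-3.141, 0.003, 2.824]
contact_force: [-0.8, 0.2, 5.5]
opening: 0.452
grasp_force: 40.1
clock: 25.8
eef_pos: [470.8, -199.5, 187.9]
tcp_rot: [3.141, 0.005, 2.6]
contact_force: [0.0, 0.4, -1.1]
opening: 0.455
grasp_force: 41.5
clock: 26.3
eef_pos: [470.0, -199.2, 185.4]
tcp_rot: [3.14, 0.001, 1.898]
contact_force: [0.9, -0.6, -0.7]
opening: 0.451
grasp_force: 41.5
clock: 26.7
eef_pos: [470.0, -199.2, 185.0]
tcp_rot: [3.141, 0.001, 1.657]
contact_force: [-0.3, 0.1, -1.1]
opening: 0.453
grasp_force: 41.4
(array([ 0.3128,  0.2028, -0.    ]), 'az', np.float64(0.007))
```

```bash
python3 -m crank '[[0.03,0.02,0,0,0,0,1],[0.065,0.042,0,0,0,0,1],[0.1,0.065,0,0,0,0,1],[0.14,0.09,0,0,0,0,1],[0.18,0.116,0,0,0,0,1]]'; python3 -m crank '[[0.04,0.026,0,0,0,0,1],[0.08,0.052,0,0,0,0,1],[0.115,0.075,0,0,0,0,1],[0.133,0.087,0,0,0,0,1],[0.133,0.087,0,0,0,0,1]]'; python3 -m crank '[[0,0,0,0,0,0,1],[0,0,0,0,0,0,1]]';python3 - <<'E'
from w import *
d=wrist(); im=d["image"][:,:,::-1].copy(); cv2.imwrite("pics/w8.png",im)
E
```

```text
clock: 27.2
eef_pos: [571.2, -8.6, 184.8]
tcp_rot: [3.141, 0.0, 1.657]
contact_force: [1.2, -0.9, -1.5]
opening: 0.453
grasp_force: 41.4
clock: 27.7
eef_pos: [647.4, 132.5, 184.4]
tcp_rot: [3.14, -0.001, 1.659]
contact_force: [-0.5, -0.9, -1.3]
opening: 0.452
grasp_force: 41.4
clock: 27.9
eef_pos: [645.6, 128.7, 184.3]
tcp_rot: [-3.141, 0.0, 1.654]
contact_force: [-0.3, -0.3, -1.8]
opening: 0.457
grasp_force: 41.4
```

View pics/w8.png

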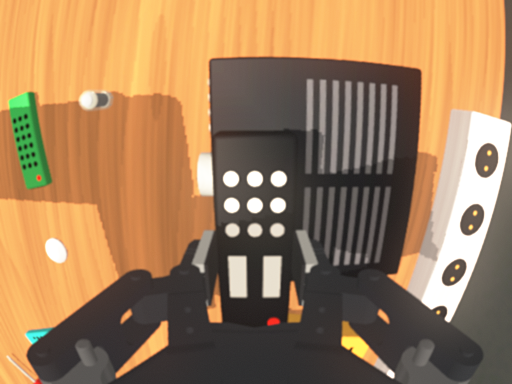

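Black lid corners: far front (210,58), far rear (420,71), near rear about (397,273). The valve at (95,100) is clear.

Run:
```python
from w import *
d=wrist(); lidw(d,(210,58),(420,71),(397,273),62,190,210)
print(go(645,130,88,1.65))
```

```text
depth 185.22013570383822 190 width 204.69443926553387 210 yaws 0.08107400160792014 0.09899308946005858
rest [643.78738463 134.91944467] far mid [692.59506704 244.2312013 ] th 0.08107400160792014
(array([ 0.0016, -0.0007,  0.0964]), 'az', np.float64(0.003))
```

```bash
python3 -m crank '[[0.005,-0.001,0.03,0,0,0,1],[0.005,-0.001,0.055,0,0,0,1],[0.005,-0.001,0.075,0,0,0,1],[0.005,-0.001,0.087,0,0,0,1],[0.005,-0.001,0.093,0,0,0,1]]'; for i in 1 2 3; do python3 -m crank '[[0,0,0.001,0,0,0,1],[0,0,0.0015,0,0,0,1]]' | grep -E "eef|force"; done
```

```text
clock: 28.5
eef_pos: [644.3, 133.8, 90.3]
tcp_rot: [-3.14, 0.0, 1.653]
contact_force: [0.3, -0.3, -1.9]
opening: 0.451
grasp_force: 41.4
eef_pos: [645.4, 134.4, 90.6]
contact_force: [0.7, -0.4, -1.1]
grasp_force: 41.4
eef_pos: [645.3, 134.6, 89.0]
contact_force: [-1.0, -0.0, -1.0]
grasp_force: 41.4
eef_pos: [645.2, 134.6, 87.9]
contact_force: [-3.3, -0.2, 11.0]
grasp_force: 42.8
```

Contact. I'll release, rise and move off, then check with the fixed cameras.

```bash
python3 -m crank '[[0,0,-0.001,0,0,0,0.5],[0,0,-0.001,0,0,0,0.2],[0,0,-0.001,0,0,0,0],[0,0,-0.001,0,0,0,0],[0,0,-0.01,0,0,0,0]]'; python3 -m crank '[[0,0,-0.04,0,0,0,0],[0,0,-0.09,0,0,0,0],[0,0,-0.14,0,0,0,0],[0,0,-0.18,0,0,0,0],[0,0,-0.18,0,0,0,0]]'; python3 -m crank '[[0,-0.05,0,0,0,0,0],[0,-0.1,0,0,0,0,0],[0,-0.15,0,0,0,0,0],[0,-0.2,0,0,0,0,0],[0,-0.25,0,0,0,0,0]]'
python3 - <<'E'
from h import *
for n,(x,y,w,h) in {"scene":(80,120,380,264),"side":(140,110,320,274)}.items():
    im=cams.grab_frame(n)["image"][:,:,::-1]; cv2.imwrite(f"pics/{n}2.png",cv2.resize(im[y:y+h,x:x+w],None,fx=2.1,fy=2.1,interpolation=2))
E
```

```text
clock: 29.6
eef_pos: [643.9, 134.3, 95.9]
tcp_rot: [-3.139, 0.0, 1.654]
contact_force: [0.2, -0.3, 0.2]
opening: 0.998
grasp_force: 0.0
clock: 30.1
eef_pos: [647.8, 135.1, 284.6]
tcp_rot: [3.13, -0.001, 1.654]
contact_force: [0.4, 0.5, -0.2]
opening: 0.997
grasp_force: 0.0
clock: 30.6
eef_pos: [393.4, 113.4, 276.4]
tcp_rot: [-3.141, 0.0, 1.654]
contact_force: [0.4, -0.3, 1.9]
opening: 1.003
grasp_force: 0.0
```

View pics/scene2.png

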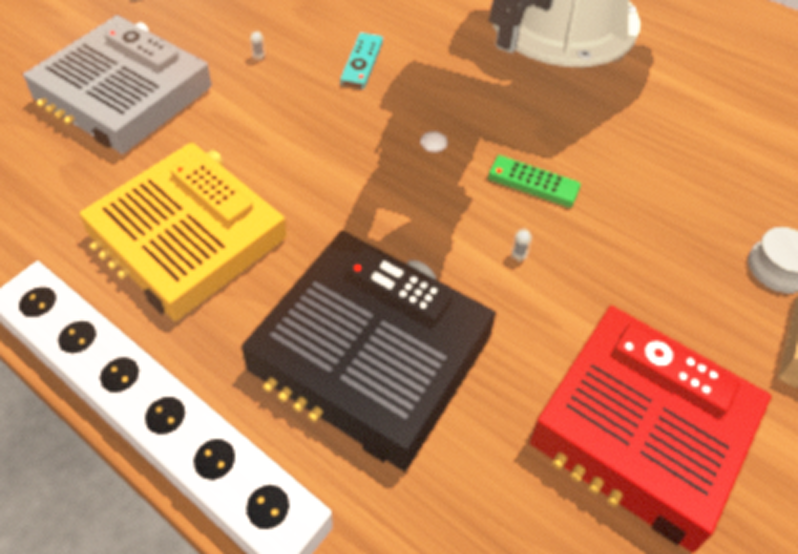

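View pics/side2.png

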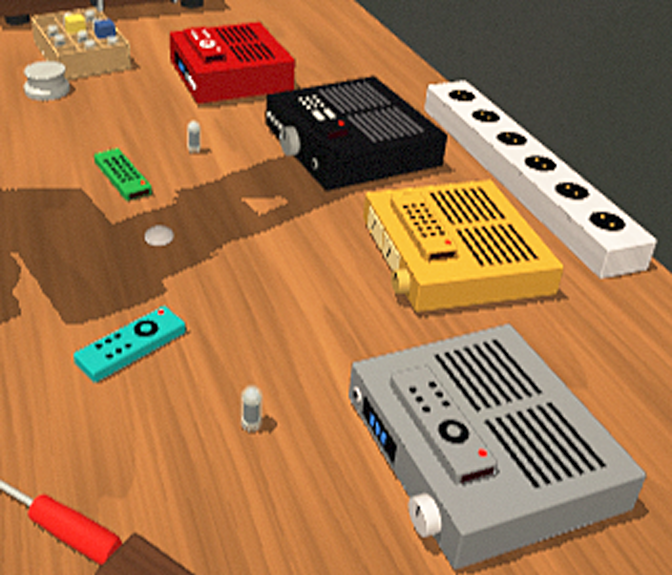

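The pictures show all four handsets flat on the right strips, clear of the slots, with both valves standing where they were. One quick numeric check of the top centres before handing in.

Run:
```python
from h import *
d=cams.grab_frame("scene")
T={"silver":(72,(541.5,-428),[(105,40),(118,23),(180,56),(167,71)]),"gold":(66,(670,-142),[(171,174),(190,158),(252,204),(234,219)]),"black":(78,(644,135),[(347,274),(366,254),(451,297),(433,322)]),"red":(82,(548,421.5),[(613,345),(628,322),(740,378),(722,405)])}
for k,(z,t,q) in T.items(): print(k,*rect(plane(d,np.array(q)/2.1+[80,120],z)),t)
print(r.sense()["contact_force"])
```

```text
silver [ 552.2 -415. ] [ 39.7 142.3] 1.619 (541.5, -428)
gold [ 674.3 -136.2] [ 34.1 117.2] 1.559 (670, -142)
black [650.  139.4] [ 38.1 112.3] 1.663 (644, 135)
red [547.4 419. ] [ 39.3 120.3] 1.632 (548, 421.5)
[0.49528613 0.15559548 0.07567809]
```

Measured in the same camera as the lids, the offsets are a few mm at most, well inside tolerance. Handing in.

```bash
python3 -c "
from rig import sign_off
print(sign_off())"
```

```text
the job is handed in; nothing more can be done
None
```

I set all four handsets down flat on the lids of their own colour and left both valves where they stood; the job is handed in at about 31 s, but the hand-in gave no verdict.

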